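# Pack the bathroom caddy and open the safety-cap bottle

## Robot

A 6-joint arm with a two-finger parallel gripper is mounted at the origin on the work surface. World frame = base frame: x ahead of the robot, y to its left, z up, the work surface at z = 0. Lengths are in m, angles in degrees, forces in N, time in s.
With the tool pointing down it reaches from about 0.4 to 0.825 m from the base axis. Payload 7 kg.
Tool frame: the origin (TCP) lies on the centre line of the jaws, within the pads' length; the fingertips stand r.tip_reach ahead of it and the grasp point (between the pads) is the TCP (r.tip_reach is the distance from the TCP to the fingertips, in m); z points along the fingers, y is the line along which they close (so a half turn about z gives the same grasp; the last joint's range is limited). The gripper opens to 88 mm and grips with 3 to 60 N. Pads are 19 mm wide; open, the fingers measure 130 mm over their backs; the gripper's body (78 mm by 193 mm) begins 47 mm behind the grasp point.
Start: joints at [-60.212, 20.546, 0.682, 0, -70.136, -16.507], TCP at [0.155, -0.657, 0.207] pointing down, gripper open.
Joint ranges: [-176.03, 176.03], [-82.01, 121.73], [-58.28, 71.71], [-173.87, 95.51], [-174.79, -0.11], [-173.66, 173.66]. Speed limits (degrees/s): [136.94, 136.94, 172.46, 180, 180, 180].

## Interface

Orientations are given as [roll, pitch, yaw] about the fixed x, y, z axes, in that order (R = Rz(yaw) Ry(pitch) Rx(roll)).
In Python, from plant import sensors, cams, r gives the robot as it stands.
- The arm moves only by the tool drive_tool, never from a script. Its argument "rows" is a list of rows, each an object of numbers: "fingers": the gripper's target within -1 to 1 (fully open at 1, half-way at 0, shut at -1); "x", "y", "z": the shift along the tool's x, y, z in m; "spin": the turn about the tool's z in rad. A call has 1 to 10 rows; each row is the pose to reach, as a shift and turn from the pose commanded when the call began, along the tool's axes at that moment; what a row does not reach only later rows make up. A row lasts 1/8 s, in which the tool goes at most 62.5 mm and 10.7 degrees, less where a joint would pass 70% of its speed; a pose out of reach is approached as far as the arm can. A call with a gripper value outside its range is refused whole. The fingers move at their own pace and stop on an object; "newtons" is the grip in N (left out, the last holds). Time passes only in rows, so rows that repeat a pose let the fingers close. It gives the time, the measured TCP pose, the force, the opening and the grip force at its end, in the units of the state.
- sensors.get_state(): the state, without advancing time (a new reading comes with each control period).
- cams.capture(name): name is "side" or "top" or "wrist"; returns a dict with "pixels" (384x512x3 uint8, red, green, blue), "intrinsics" (3x3 intrinsics, pixels), "k1" (the pictures are not rectified: a ray, as slopes to the right and down, at radius r is drawn at 1 + k1 r^2 times it, then the intrinsics apply), "eye" and "orientation" of the camera in the world; the wrist camera has in their place "T_tool_cam" (4x4, takes a point from camera to tool coordinates, whose origin is the TCP and whose axes are the flange's). Camera axes: x right, y up, looking along -z (the intrinsics and any distortion apply to the point x, -y, -z); pixel columns grow to the right and rows downward; lengths in m; the calibration is good to about 2 mm. A picture is of the moment at which its call begins: read the wrist's pose just before it. There is no depth.
- r.close_job(): hands the job in; it is judged then, once.
The state is a dict: "time_s": time; "joints": joint angles; "qd": joint speeds; "joint_torque": joint torques, N m; "tcp_pos": TCP position; "eef_rot": TCP orientation; "contact_force": force on the tool from outside, world axes, zero at the start; "moment": the same for the moment, N m; "gripper_width": finger opening in m; "gripper_force": force on a finger pad.
Only numpy, scipy, OpenCV 4.12 (cv2) and the standard library are available. Lean on these libraries where they do the work, as an engineer would, in place of code of your own. Each camera call takes 0.05 s, during which the arm holds its last target. There are 200 camera calls.

## Task

Pack the square medicine bottle and the steel tin side by side into the empty large compartment of the bamboo caddy, both standing upright on its floor, so that the caddy keeps the bottle from spinning. Then open the bottle standing there: press its push-and-turn safety cap down, keep it pressed while twisting it anticlockwise (seen from above) until it is free, and lift it off. Finish while still holding the cap in the gripper, level and still, a few centimetres (about 5) straight above the bottle's open neck; bottle and tin stay packed, and the other things on the shelf are left where they are.

Things in the scene. Friction and masses are not known exactly. Their poses are not given: they have to be found in the camera images.
- bottle_mid (a point): Medicine bottle: white plastic, square body 54 x 54 mm, 72 mm tall, under a round neck; 106 mm tall with its cap; loose, 0.08 to 0.17 kg. The point lies on its axis 36 mm above its underside (half-way up the square body); x and y are square to the flat sides, z up. Starts upright at one side of the caddy, left or right. Packed, it can still turn up to 9 degrees either way.
- bottle_neck (a point): Centre of the top of the bottle's round neck, 97 mm above the bottle's underside (61 mm above bottle_mid), on its axis. The neck is 29 mm wide with three lugs (41 mm over them) that lock the cap; a 4 mm taper leads from the square body to it. Locked, the cap has some 4 degrees of play, cannot be pulled off, and the bottle may be carried by it.
- cap_mid (a point): Push-and-turn cap: round, white, ribbed, 50 mm wide, 23 mm tall, 20 g. The point is its centre, 11.5 mm below its flat top; fitted, it is 58.5 mm above bottle_mid, and its underside is 11 mm above the square body. z up; x parallel to the bottle's x while locked. Pressed, it turns anticlockwise from above: free at 48 to 70 degrees (best 60; a stop at 70); then lift, clear after 14 mm.
- cap_liner (a joint): How far the cap is pressed down on the bottle, m: 0 as it sits locked, 0.006 fully down, -0.001 with the cap off. The spring takes about 4 N to start, 8 N at 0.004 (the least that unlocks it) and 10 N at 0.006. It must stay pressed while it turns (friction under 0.2 N m).
- tin_mid (a point): The steel tin: plain upright box, 54 mm along its x, 44 mm along its y, 70 mm tall, loose, 0.06 to 0.13 kg. The point is its centre, 35 mm above its underside; z up. It starts upright beside the caddy, at the other side from the bottle.
- caddy_in (a point): Bamboo caddy, fixed: open box, 5 mm floor and walls, rim 25 mm above the inner floor. The point is the centre of the inner floor of its large compartment, 62 mm along x, 116 mm along y, z up. Across x go the 54 mm sides of bottle and tin; along y their 54 and 44 mm, 18 mm to spare, either order. In +y, past a 4 mm divider, a small compartment (62 x 54 mm) holds the jar.
- jar_mid (a point): Bystander, to be left alone: low round ceramic jar with a flat metal lid, 48 mm wide, 45 mm tall, standing in the caddy's small compartment. The point is its centre, about half-way up.
- dispenser_mid (a point): Bystander, to be left alone: white plastic push dispenser, 64 mm wide, 158 mm tall. The point is its centre, about half-way up.
- clipper_mid (a point): Bystander, to be left alone: steel nail clipper lying flat, 60 mm long, 12 mm wide, 12 mm high. The point is its centre, about half-way up.
- compact_mid (a point): Bystander, to be left alone: round red mirror compact lying shut, 68 mm wide, 15 mm high. The point is its centre, about half-way up.
- cup_mid (a point): Bystander, to be left alone: ceramic cup, 70 mm wide, 75 mm tall. The point is its centre, about half-way up.
- tonic_mid (a point): Bystander, to be left alone: round brown bottle with a narrow metal cap, 52 mm wide, 130 mm tall. The point is its centre, about half-way up.
Things that resemble listed ones, but are neither listed nor needed, are in the scene too. What is shaped like the part that bears tin_mid but red is not meant. Of the things shaped like the part that bears cap_mid, the white one is meant.

How it is judged:
By the outcome, as a careful person would: the job done as asked, in the order asked, and still so for the second after the job is handed in, while the arm keeps its last pose, push and grip.
It also fails if it takes over 61 s, if anything falls off the work surface, if the arm or the gripper's body presses on something with over 40 N, if the wrist force passes 120 N, or if a joint passes its speed limit or range.

## Working session

There is one attempt and no reset: what is moved stays moved. The work goes in short steps, Python scripts to look and compute and a tool call to move; the robot and the scene stay as the last step left them, time stands still between calls to the robot, and variables do not carry over. Pictures are saved under pics/ and viewed, at most 10 in all, crops included, and the job is handed in when it is done.

Besides the shell and the picture viewer there is one more tool, called after "Call:" as name(argument=value, ...) on one line, values as JSON. drive_tool: Moves the arm, as the interface text tells. Its arguments: {"type":"object","properties":{"rows":{"type":"array"},"newtons":{"type":"number"}},"required":["rows"]}

```bash
ls; mkdir -p pics; python3 - <<'E'
from plant import sensors,cams,r
import cv2,numpy as np
print(sensors.get_state(), r.tip_reach)
ims=[]
for n in("top","side"):
    c=cams.capture(n); cv2.imwrite(f"pics/{n}0.png",c["pixels"][:,:,::-1])
    np.savez(f"{n}0.npz",**c)
    print(n,{k:c[k] for k in c if k!="pixels"})
E
```

```text
pics
{'time_s': 0.0, 'joints': array([-6.02116426e+01,  2.05911899e+01,  6.32664306e-01, -1.96891570e-02,
       -7.01347886e+01, -1.65063455e+01]), 'qd': array([-0.0338497 ,  0.02065639,  0.03809455, -0.02197826,  0.02038965,
        0.13519268]), 'joint_torque': array([-1.07249463e-03, -5.82711911e+01,  2.93049181e+01,  6.99705362e+00,
        6.82194936e-03, -1.50198166e-04]), 'tcp_pos': array([ 0.15491769, -0.65644317,  0.2062184 ]), 'eef_rot': array([ 1.79905272e+02, -8.76893351e-03, -1.66724687e+02]), 'contact_force': array([ 0.67997067, -0.34631314,  0.06424861]), 'moment': array([ 0.03747376, -0.01656931, -0.03334274]), 'gripper_force': 0.0, 'gripper_width': 0.08784485327254786} 0.019
top {'intrinsics': array([[473.0075814 ,   0.        , 256.47103051],
       [  0.        , 473.0075814 , 186.15692843],
       [  0.        ,   0.        ,   1.        ]]), 'k1': -0.14742062541362247, 'eye': array([0.35803486, 0.0078796 , 1.31156118]), 'orientation': array([  8.20534599,  -1.09359255, -88.56997419])}
side {'intrinsics': array([[455.69680534,   0.        , 257.2792835 ],
       [  0.        , 455.69680534, 189.51238689],
       [  0.        ,   0.        ,   1.        ]]), 'k1': -0.08898379116918434, 'eye': array([0.12566316, 0.74220042, 0.59631189]), 'orientation': array([  58.70648724,    0.3178776 , -151.24908329])}
```

View pics/top0.png

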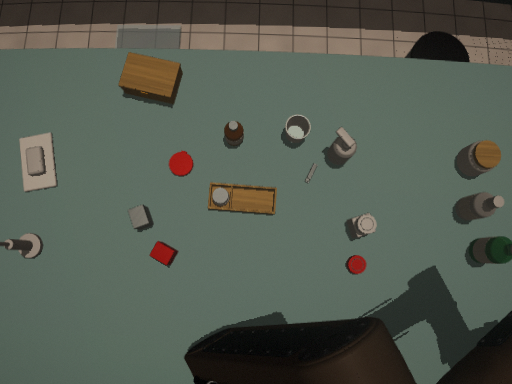

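View pics/side0.png

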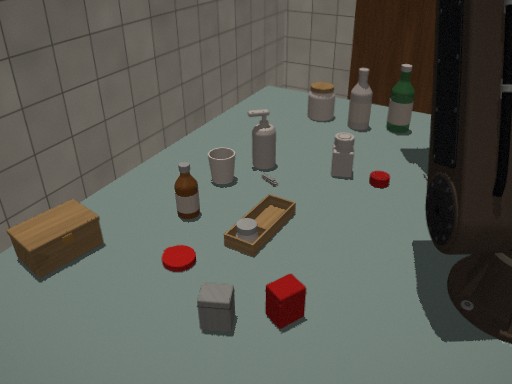

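The top view shows the caddy at about (242,199) with the jar at its left end (+y), the bottle at (365,225), the grey tin at (139,217), and the red tin and red cap as decoys. The side view agrees. Next I'll measure from enlarged crops.

```bash
cat > h.py <<'E'
import numpy as np, cv2
from scipy.spatial.transform import Rotation as R
def rays(c,px,tool=None):
    """pixels -> eye, unit-depth world directions; tool=(pos,rpy) for the wrist camera"""
    px=np.asarray(px,float).reshape(-1,1,2)
    s=(px[:,0]-c["intrinsics"][:2,2])/np.diag(c["intrinsics"])[:2]
    u=s.copy()
    for _ in range(30): u=s/(1+float(c["k1"])*(u**2).sum(1,keepdims=True))
    d=np.c_[u[:,0],-u[:,1],-np.ones(len(u))]
    if "eye" in c: return c["eye"], d@R.from_euler("xyz",c["orientation"],degrees=True).as_matrix().T
    T=np.eye(4);T[:3,:3]=R.from_euler("xyz",tool[1],degrees=True).as_matrix();T[:3,3]=tool[0]
    M=T@c["T_tool_cam"]; return M[:3,3], d@M[:3,:3].T
def onplane(c,px,z,tool=None):
    e,d=rays(c,px,tool); return (e+d*((z-e[2])/d[:,2:]))[:,:2]
def shot(n,fn=None):
    from plant import sensors,cams
    st=sensors.get_state(); c=cams.capture(n)
    if fn: cv2.imwrite(fn,c["pixels"][:,:,::-1])
    return c,(st["tcp_pos"],st["eef_rot"])
E
python3 - <<'E'
from h import *
c=dict(np.load("top0.npz")); im=c["pixels"][:,:,::-1]
def crop(x,y,w,h,s): return cv2.resize(im[y:y+h,x:x+w],None,fx=s,fy=s,interpolation=cv2.INTER_CUBIC)
a=np.hstack([crop(345,205,40,40,8),crop(122,198,40,40,8)]); b=crop(202,178,80,40,8)
cv2.imwrite("pics/m0.png",np.clip(np.vstack([a,b]).astype(float)*1.5,0,255))
p=lambda q,z:print(onplane(c,q,z).round(3).tolist())
p([[366,225]],.106);p([[139,215]],.07);p([[209,185],[275,187],[275,214],[208,209]],.03);p([[220,196]],.045)
E
```

```text
[[0.439, -0.296]]
[[0.452, 0.297]]
[[0.543, 0.118], [0.542, -0.063], [0.468, -0.064], [0.477, 0.118]]
[[0.512, 0.086]][ WARN:0@0.197] global loadsave.cpp:1063 imwrite_ Unsupported depth image for selected encoder is fallbacked to CV_8U.
```

View pics/m0.png

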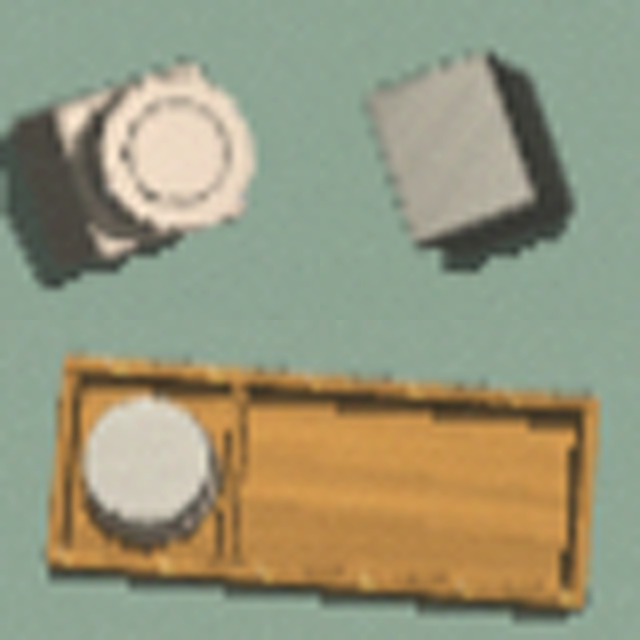

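```bash
python3 - <<'E'
from h import *
c=dict(np.load("top0.npz"))
def P(q,z,ox,oy): return onplane(c,np.array(q)/8+[ox-.5+.0625,oy-.5+.0625],z)
t=P([[51,100],[170,55],[215,195],[98,243]],.07,122,198)
k=P([[70,37],[597,78],[582,287],[50,245]],.03,202,178)
b=P([[58,115],[190,62],[105,255]],.072,345,205)
print("cap",P([[178,152]],.106,345,205))
for q in(t,k):
  print(q.round(4).tolist(),q.mean(0))
  e=np.roll(q,-1,0)-q; print(np.linalg.norm(e,axis=1),np.degrees(np.arctan2(e[:,1],e[:,0])))
print(b, np.degrees(np.arctan2(*(b[1:]-b[0]).T[::-1])),np.linalg.norm(b[1:]-b[0],axis=1))
E
```

```text
cap [[ 0.44279759 -0.29798281]]
[[0.4642, 0.3276], [0.4804, 0.2885], [0.4345, 0.2709], [0.4175, 0.3091]] [0.44914185 0.29900135]
[0.04233441 0.0491099  0.04183412 0.05028251] [ -67.55232653 -159.04512733  114.06880151   21.57897041]
[[0.5509, 0.1148], [0.5417, -0.0661], [0.4698, -0.0623], [0.4792, 0.1188]] [0.51042481 0.02629641]
[0.18104376 0.07197535 0.18140323 0.07177264] [-92.90683183 177.04187436  87.0287575   -3.24513925]
[[ 0.45660602 -0.2661082 ]
 [ 0.47525478 -0.31080582]
 [ 0.41061886 -0.28194332]] [ -67.35310985 -160.99946945] [0.04843195 0.04863712]
```

Call:
drive_tool(rows=[{"x":-0.04,"y":0.03,"z":-0.01,"spin":-0.15,"fingers":1},{"x":-0.08,"y":0.06,"z":-0.02,"spin":-0.3,"fingers":1},{"x":-0.12,"y":0.09,"z":-0.03,"spin":-0.45,"fingers":1},{"x":-0.16,"y":0.12,"z":-0.05,"spin":-0.6,"fingers":1},{"x":-0.2,"y":0.155,"z":-0.07,"spin":-0.75,"fingers":1},{"x":-0.24,"y":0.185,"z":-0.08,"spin":-0.9,"fingers":1},{"x":-0.28,"y":0.215,"z":-0.08,"spin":-1.05,"fingers":1},{"x":-0.32,"y":0.25,"z":-0.08,"spin":-1.2,"fingers":1},{"x":-0.363,"y":0.283,"z":-0.08,"spin":-1.29,"fingers":1},{"x":-0.363,"y":0.283,"z":-0.08,"spin":-1.29,"fingers":1}])

```text
time_s: 1.35
tcp_pos: [0.445, -0.2955, 0.2867]
eef_rot: [180.0, 0.0, -92.5]
contact_force: [-0.1, 0.8, -0.2]
gripper_width: 0.0873
gripper_force: 0.0
```

```bash
python3 - <<'E'
from h import *
c,t=shot("wrist","pics/w1.png"); np.savez("w1.npz",pos=t[0],rot=t[1],**c); print(t,c["T_tool_cam"].round(3),c["intrinsics"].round(1),c["k1"])
E
```

```text
(array([ 0.44502673, -0.29552938,  0.28674834]), array([ 1.79981425e+02,  2.96381674e-02, -9.25080347e+01])) [[-0.001  0.967  0.255  0.069]
 [ 1.     0.001 -0.     0.001]
 [-0.001  0.255 -0.967 -0.178]
 [ 0.     0.     0.     1.   ]] [[292.2   0.  252.2]
 [  0.  292.2 200.9]
 [  0.    0.    1. ]] -0.03411302119089121
```

View pics/w1.png

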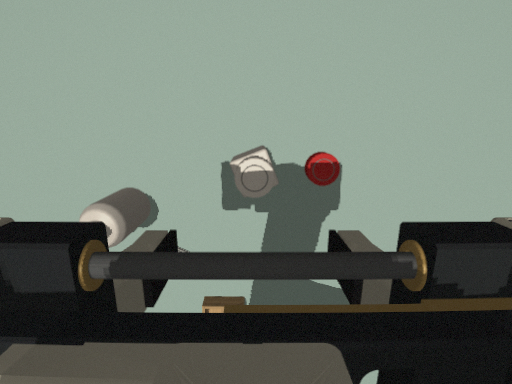

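```bash
python3 - <<'E'
from h import *
c=dict(np.load("w1.npz")); t=(c["pos"],c["rot"])
im=c["pixels"][:,:,::-1]
cv2.imwrite("pics/m1.png",cv2.resize(im[135:210,215:290],None,fx=8,fy=8,interpolation=cv2.INTER_CUBIC))
print(onplane(c,[[254.5,178]],.106,t))
b=onplane(c,[[265.5,147],[231,160.5],[277,184]],.072,t);e=b[1:]-b[0]
print(b,np.degrees(np.arctan2(e[:,1],e[:,0])),np.linalg.norm(e,axis=1))
E
```

```text
[[ 0.44117102 -0.29924658]]
[[ 0.42479701 -0.33407059]
 [ 0.4716258  -0.31824428]
 [ 0.4107167  -0.28337518]] [ 18.67325883 105.52227928] [0.04943083 0.05261445]
```

View pics/m1.png

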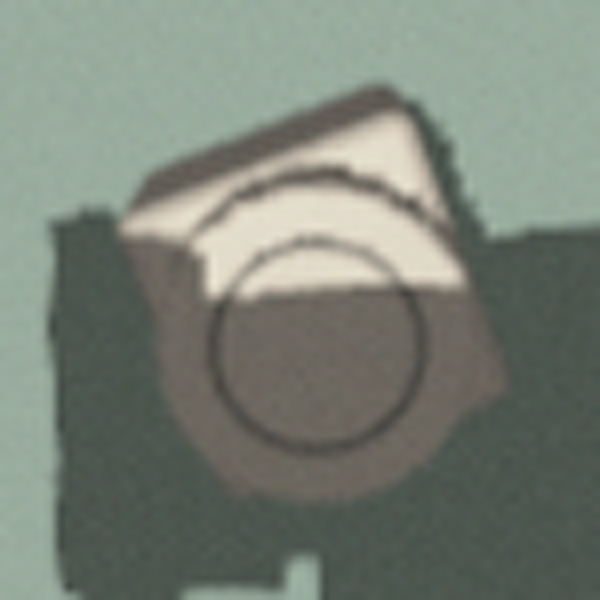

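Call:
drive_tool(rows=[{"y":0.06,"x":-0.06},{"y":0.07,"x":-0.12},{"y":0.075,"x":-0.18},{"y":0.078,"x":-0.22},{"y":0.08,"x":-0.25},{"y":0.08,"x":-0.25}])

```text
invalid input
```

Cap centre is at (254.6,178.1); the body-top corners are at (265,149), (230.3,164) and (278.5,183).

Call:
drive_tool(rows=[{"fingers":0.55,"x":-0.05,"y":-0.01,"z":0,"spin":0},{"fingers":0.55,"x":-0.1,"y":-0.02,"z":0,"spin":0},{"fingers":0.55,"x":-0.16,"y":-0.03,"z":0,"spin":0},{"fingers":0.55,"x":-0.22,"y":-0.04,"z":0,"spin":0},{"fingers":0.55,"x":-0.28,"y":-0.051,"z":0,"spin":0},{"fingers":0.55,"x":-0.298,"y":-0.051,"z":0,"spin":0},{"fingers":0.55,"x":-0.298,"y":-0.051,"z":0,"spin":0}])

```text
time_s: 2.28
tcp_pos: [0.5086, -0.0028, 0.2869]
eef_rot: [180.0, -0.0, -92.8]
contact_force: [-0.3, 0.0, 0.1]
gripper_width: 0.0677
gripper_force: 0.0
```

```bash
python3 - <<'E'
from h import *
c=dict(np.load("w1.npz")); t=(c["pos"],c["rot"])
b=onplane(c,[[265,149],[230.25,164],[278.5,183.2]],.072,t);e=b[1:]-b[0]
print(b,np.degrees(np.arctan2(e[:,1],e[:,0])),np.linalg.norm(e,axis=1),b[1:].mean(0))
c,t=shot("wrist","pics/w2.png"); np.savez("w2.npz",pos=t[0],rot=t[1],**c); print(t)
E
```

```text
[[ 0.42554814 -0.33147434]
 [ 0.47292652 -0.31359351]
 [ 0.40863956 -0.28439982]] [ 20.6767451  109.75764859] [0.05064025 0.0500191 ] [ 0.44078304 -0.29899666]
(array([ 0.50864523, -0.00281925,  0.28688306]), array([ 1.79960020e+02, -1.89478856e-02, -9.27644657e+01]))
```

View pics/w2.png

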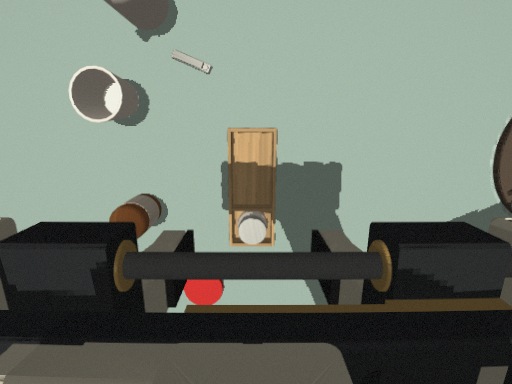

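The wrist view shows the caddy's outer rim corners at about (228,128), (277.5,128), (275.5,245) and (230.5,245), with the jar at (252,228).

```bash
python3 - <<'E'
from h import *
c=dict(np.load("w2.npz")); t=(c["pos"],c["rot"])
hsv=cv2.cvtColor(c["pixels"],cv2.COLOR_RGB2HSV)
m=((hsv[...,0]<28)&(hsv[...,1]>70)).astype(np.uint8); m[246:]=0; m[:,:215]=0; m[:,290:]=0
m=cv2.morphologyEx(m,cv2.MORPH_CLOSE,np.ones((5,5)))
k=max(cv2.findContours(m,0,2)[0],key=cv2.contourArea)
print(cv2.approxPolyDP(k,5,True)[:,0].tolist())
for y in(150,180,210): print(y,np.flatnonzero(m[y])[[0,-1]], onplane(c,[[np.flatnonzero(m[y])[0]-.5,y],[np.flatnonzero(m[y])[-1]+.5,y]],.03,t).round(4).tolist())
q=onplane(c,[[228,128],[277.5,128],[275.5,245],[230.5,245]],.03,t); e=np.roll(q,-1,0)-q
print(q,q.mean(0),np.linalg.norm(e,axis=1),np.degrees(np.arctan2(e[:,1],e[:,0])))
E
```

```text
[[228, 128], [230, 245], [273, 245], [276, 129]]
150 [228 275] [[0.5424, -0.0366], [0.4718, -0.0331]]
180 [229 275] [[0.544, 0.0082], [0.4731, 0.0117]]
210 [229 274] [[0.5473, 0.0554], [0.476, 0.0589]]
[[ 0.53951838 -0.06803379]
 [ 0.46798159 -0.06454261]
 [ 0.47610746  0.11749789]
 [ 0.54818587  0.11393508]] [0.50794832 0.02471414] [0.07162193 0.18222177 0.07216642 0.18217518] [177.20603334  87.44414415  -2.82980514 -92.72703557]
```

Call:
drive_tool(rows=[{"fingers":0.55,"x":-0.05,"y":0.01,"z":0,"spin":-0.1},{"fingers":0.55,"x":-0.1,"y":0.02,"z":0,"spin":-0.2},{"fingers":0.55,"x":-0.16,"y":0.03,"z":0,"spin":-0.3},{"fingers":0.55,"x":-0.22,"y":0.035,"z":0.02,"spin":-0.4},{"fingers":0.55,"x":-0.28,"y":0.04,"z":0.04,"spin":-0.41},{"fingers":0.55,"x":-0.3,"y":0.045,"z":0.06,"spin":-0.41},{"fingers":0.55,"x":-0.3,"y":0.045,"z":0.06,"spin":-0.41}])

```text
time_s: 3.2
tcp_pos: [0.4782, 0.2979, 0.2251]
eef_rot: [179.8, -0.1, -69.3]
contact_force: [-0.0, -1.0, 0.1]
gripper_width: 0.0675
gripper_force: 0.0
```

```bash
python3 - <<'E'
from h import *
c,t=shot("wrist","pics/w3.png"); np.savez("w3.npz",pos=t[0],rot=t[1],**c); print(t)
E
```

```text
(array([0.47821716, 0.29794012, 0.2250512 ]), array([ 1.79790195e+02, -1.02226559e-01, -6.93343974e+01]))
```

View pics/w3.png

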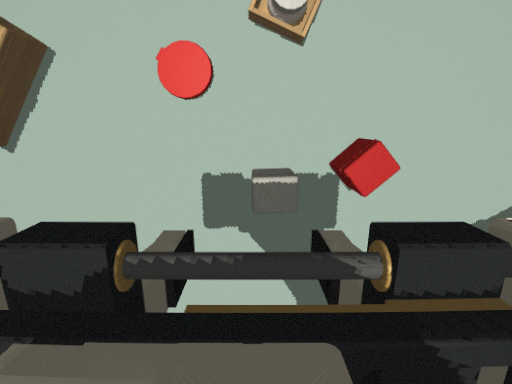

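The tin's top face is at about (252.5,176) to (298,212.5), almost square to the jaws; the red tin is clear of it at (365,167).

```bash
python3 - <<'E'
from h import *
c=dict(np.load("w3.npz")); t=(c["pos"],c["rot"])
q=onplane(c,[[251.5,177],[297,176],[298.5,212],[253,213]],.07,t); e=np.roll(q,-1,0)-q
print(q,q.mean(0),np.linalg.norm(e,axis=1),np.degrees(np.arctan2(e[:,1],e[:,0])))
rz=R.from_euler("z",-t[1][2],degrees=True).as_matrix()
d=np.r_[q.mean(0)-t[0][:2],0]; w=rz@d; print("tool shift x,y",w[0],-w[1])
E
```

```text
[[0.48097224 0.28859709]
 [0.43222725 0.26901108]
 [0.41368964 0.30839438]
 [0.46403033 0.32859162]] [0.44772987 0.29864854] [0.05253271 0.043528   0.05424126 0.0434349 ] [-158.10946823  115.20624094   21.86119937  -67.04221112]
tool shift x,y -0.011422199745054621 0.0282756075072513
```

Call:
drive_tool(newtons=20, rows=[{"fingers":0.6,"x":-0.0115,"y":0.028,"z":0.02,"spin":-0.025},{"fingers":0.6,"x":-0.0115,"y":0.028,"z":0.07,"spin":-0.025},{"fingers":0.6,"x":-0.0115,"y":0.028,"z":0.12,"spin":-0.025},{"fingers":0.6,"x":-0.0115,"y":0.028,"z":0.15,"spin":-0.025},{"fingers":0.6,"x":-0.0115,"y":0.028,"z":0.173,"spin":-0.025},{"fingers":0.6,"x":-0.0115,"y":0.028,"z":0.173,"spin":-0.025},{"fingers":0,"x":-0.0115,"y":0.028,"z":0.173,"spin":-0.025},{"fingers":0,"x":-0.0115,"y":0.028,"z":0.173,"spin":-0.025},{"fingers":0,"x":-0.0115,"y":0.028,"z":0.173,"spin":-0.025},{"fingers":0,"x":-0.0115,"y":0.028,"z":0.173,"spin":-0.025}])

```text
time_s: 4.5
tcp_pos: [0.4484, 0.2999, 0.0546]
eef_rot: [-180.0, 0.0, -67.9]
contact_force: [-0.7, 0.6, 0.5]
gripper_width: 0.0442
gripper_force: 0.0
```

```bash
python3 - <<'E'
from h import *
c,t=shot("wrist"); s,_=shot("side")
a=c["pixels"][130:290,150:380]; b=s["pixels"][220:380,140:340]
cv2.imwrite("pics/v4.png",cv2.resize(np.hstack([a,b])[:,:,::-1],None,fx=1.8,fy=1.8,interpolation=cv2.INTER_CUBIC)); print(t)
E
```

```text
(array([0.44843957, 0.29993988, 0.05461236]), array([-1.79963430e+02,  2.19407937e-02, -6.78729796e+01]))
```

View pics/v4.png

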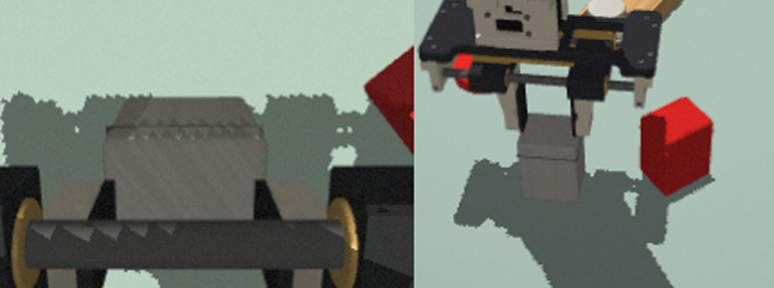

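The view shows the fingers at the tin, but the width of 44 mm with zero force doesn't fit a 54 mm tin. I'll check by projecting the expected tip positions into the side view.

```bash
python3 - <<'E'
from h import *
from plant import sensors
print({k:np.round(v,4) for k,v in sensors.get_state().items() if k in("gripper_width","gripper_force","time_s","tcp_pos","contact_force")})
c=dict(np.load("side0.npz"))
def proj(P):
    Rm=R.from_euler("xyz",c["orientation"],degrees=True).as_matrix(); K=c["intrinsics"]
    p=(np.asarray(P)-c["eye"])@Rm; s=np.c_[p[:,0],-p[:,1]]/-p[:,2:]
    return s*(1+float(c["k1"])*(s**2).sum(1,keepdims=True))*np.diag(K)[:2]+K[:2,2]
u=np.array([np.cos(np.radians(22)),np.sin(np.radians(22)),0]); v=np.array([-u[1],u[0],0]); o=np.array([.4484,.2999,.0356])
f=lambda P:print(((proj(P)-[140,220])*1.8+[414,0]).round().tolist())
f([o+.027*u,o-.027*u,o+.022*u,o-.022*u])
t=np.array([.4477,.2986,.07]); f([t+a*.027*u+b*.022*v for a,b in((1,1),(1,-1),(-1,-1),(-1,1))])
t[2]=0; f([t+a*.027*u+b*.022*v for a,b in((1,1),(1,-1),(-1,-1),(-1,1))])
E
```

```text
{'time_s': np.float64(4.6), 'tcp_pos': array([0.4483, 0.2999, 0.0544]), 'contact_force': array([-1.3758, -0.3564, -0.0748]), 'gripper_force': np.float64(0.0), 'gripper_width': np.float64(0.0439)}
[[524.0, 155.0], [581.0, 161.0], [530.0, 156.0], [576.0, 160.0]]
[[517.0, 145.0], [528.0, 111.0], [585.0, 116.0], [578.0, 150.0]]
[[523.0, 199.0], [533.0, 164.0], [588.0, 169.0], [580.0, 204.0]]
```

Call:
drive_tool(newtons=15, rows=[{"fingers":-0.2,"x":0,"y":0,"z":0,"spin":0},{"fingers":-0.2,"x":0,"y":0,"z":0,"spin":0},{"fingers":-0.2,"x":0,"y":0,"z":0,"spin":0}])

```text
time_s: 4.97
tcp_pos: [0.4483, 0.2997, 0.0541]
eef_rot: [180.0, -0.0, -67.9]
contact_force: [0.1, -0.2, 0.9]
gripper_width: 0.0349
gripper_force: 0.0
```

```bash
python3 - <<'E'
from h import *
c,t=shot("wrist"); s,_=shot("side")
a=c["pixels"][150:290,160:350]; b=s["pixels"][255:345,180:260]
f=lambda a,k:cv2.resize(a[:,:,::-1],k,interpolation=cv2.INTER_CUBIC)
cv2.imwrite("pics/v5.png",np.hstack([f(a,(400,295)),f(b,(400,450))[:295]]) if 0 else np.vstack([np.hstack([f(a,(400,295)),np.zeros((295,0,3),np.uint8)]),np.zeros((0,400,3),np.uint8)]) if 0 else np.hstack([cv2.copyMakeBorder(f(a,(400,295)),0,155,0,0,0),f(b,(400,450))])); print(t)
E
```

```text
(array([0.44831047, 0.29974901, 0.05408913]), array([ 1.79992179e+02, -3.49846853e-03, -6.78833895e+01]))
```

View pics/v5.png

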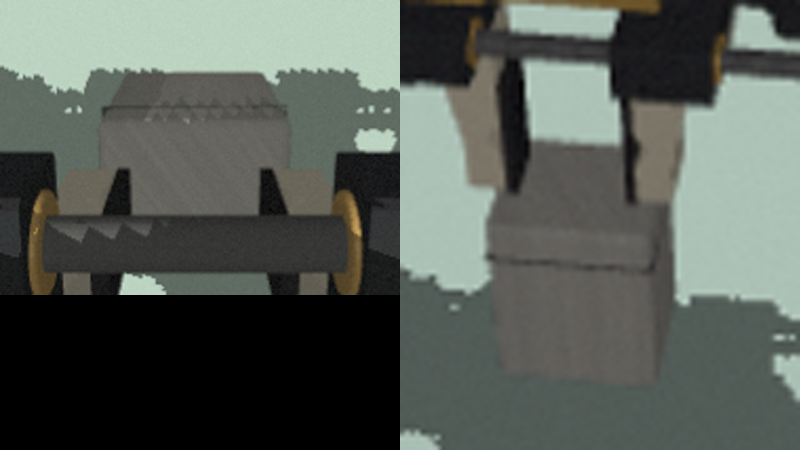

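The fingers really have closed above the tin's top: the pad tips are at side pixels (203,293.6) and (226,295.6), and wrist pixels (217,231) and (287,231). So they sit higher than the reported pose implies, and I'll quantify that.

```bash
python3 - <<'E'
from h import *
from plant import sensors
st=sensors.get_state(); print(st["tcp_pos"],st["joints"].round(2),st["gripper_width"])
c=dict(np.load("side0.npz")); e,d=rays(c,[[203,293.6],[226,295.6],[214.5,294.6]])
w=dict(np.load("w3.npz")); w.pop("pos");w.pop("rot")
e2,d2=rays(w,[[217,230.8],[287.3,230.8],[252.2,230.8]],(st["tcp_pos"],st["eef_rot"]))
for i in range(3):
    a,b=d[i],d2[i]; s=np.linalg.lstsq(np.c_[a,-b],e2-e,rcond=None)[0]
    print("tri",(e+a*s[0]).round(4),(e2+b*s[1]).round(4))
u=np.array([.927,.375,0]);v=np.array([-.375,.927,0])
# side rays meet vertical plane through tcp spanned by u,z (offset along v)
for off in(-.0095,0,.0095):
    p=st["tcp_pos"]+off*v; s=((p-e)@v)/(d@v); q=e+d*s[:,None]; print(off,(q-p)@u.round(3),q[:,2])
E
```

```text
[0.44834305 0.29974586 0.05412156] [ 54.6   16.63 -27.65  -0.   -45.72 -32.48] 0.035194783321531684
tri [0.4714 0.3046 0.0614] [0.4695 0.3036 0.061 ]
tri [0.4351 0.2909 0.0622] [0.4293 0.2867 0.0624]
tri [0.4532 0.2977 0.0618] [0.4493 0.2952 0.0614]
-0.0095 [ 0.02474022 -0.01419799  0.00520845] [0.05601551 0.05589064 0.05596748]
0 [ 0.02196509 -0.01628896  0.00277651] [0.06550869 0.06538601 0.0654615 ]
0.0095 [ 0.01918997 -0.01837993  0.00034456] [0.07500186 0.07488138 0.07495552]
```

Tips come out near z≈0.073 while the TCP reads 0.054. So the usable fingertips sit about 19 mm above the reported TCP, and I have to command about 38 mm lower. I'll lift a little, open, descend and regrasp.

Call:
drive_tool(newtons=20, rows=[{"fingers":0.6,"x":0,"y":0,"z":-0.01,"spin":0},{"fingers":0.6,"x":0,"y":0,"z":-0.01,"spin":0},{"fingers":0.6,"x":0,"y":0,"z":-0.01,"spin":0},{"fingers":0.6,"x":0,"y":0,"z":0.01,"spin":0},{"fingers":0.6,"x":0,"y":0,"z":0.025,"spin":0},{"fingers":0.6,"x":0,"y":0,"z":0.025,"spin":0},{"fingers":0.1,"x":0,"y":0,"z":0.025,"spin":0},{"fingers":0.1,"x":0,"y":0,"z":0.025,"spin":0},{"fingers":0.1,"x":0,"y":0,"z":0.025,"spin":0}])

```text
time_s: 6.2
tcp_pos: [0.4486, 0.3001, 0.0297]
eef_rot: [-179.9, 0.0, -67.9]
contact_force: [0.3, -0.3, 1.9]
gripper_width: 0.0542
gripper_force: 20.0
```

Call:
drive_tool(rows=[{"fingers":0.1,"x":0,"y":0,"z":-0.03,"spin":0},{"fingers":0.1,"x":0.01,"y":0,"z":-0.07,"spin":0.04},{"fingers":0.1,"x":0.05,"y":0.008,"z":-0.09,"spin":0.13},{"fingers":0.1,"x":0.1,"y":0.017,"z":-0.09,"spin":0.22},{"fingers":0.1,"x":0.15,"y":0.025,"z":-0.09,"spin":0.31},{"fingers":0.1,"x":0.2,"y":0.034,"z":-0.09,"spin":0.4},{"fingers":0.1,"x":0.24,"y":0.04,"z":-0.09,"spin":0.434},{"fingers":0.1,"x":0.2753,"y":0.0464,"z":-0.09,"spin":0.434},{"fingers":0.1,"x":0.2753,"y":0.0464,"z":-0.09,"spin":0.434},{"fingers":0.1,"x":0.2753,"y":0.0464,"z":-0.09,"spin":0.434}])

```text
time_s: 7.45
tcp_pos: [0.509, 0.0272, 0.1193]
eef_rot: [-180.0, 0.0, -92.8]
contact_force: [0.2, 0.5, 0.0]
gripper_width: 0.0536
gripper_force: 20.0
```

Call:
drive_tool(rows=[{"fingers":0.1,"x":0,"y":0,"z":0.03,"spin":0},{"fingers":0.1,"x":0,"y":0,"z":0.05,"spin":0},{"fingers":0.1,"x":0,"y":0,"z":0.065,"spin":0},{"fingers":0.1,"x":0,"y":0,"z":0.075,"spin":0},{"fingers":0.1,"x":0,"y":0,"z":0.081,"spin":0},{"fingers":0.1,"x":0,"y":0,"z":0.083,"spin":0},{"fingers":0.1,"x":0,"y":0,"z":0.083,"spin":0}])

```text
time_s: 8.32
tcp_pos: [0.5093, 0.0273, 0.0364]
eef_rot: [-180.0, 0.0, -92.8]
contact_force: [0.1, 0.4, -1.9]
gripper_width: 0.0541
gripper_force: 20.0
```

Call:
drive_tool(rows=[{"fingers":0.1,"x":0,"y":0,"z":0.002,"spin":0},{"fingers":0.1,"x":0,"y":0,"z":0.002,"spin":0},{"fingers":0.6,"x":0,"y":0,"z":0.002,"spin":0},{"fingers":0.6,"x":0,"y":0,"z":0.002,"spin":0},{"fingers":0.6,"x":0,"y":0,"z":0.002,"spin":0},{"fingers":0.6,"x":0,"y":0,"z":-0.03,"spin":0},{"fingers":0.6,"x":0,"y":0,"z":-0.08,"spin":0},{"fingers":0.6,"x":0,"y":0,"z":-0.13,"spin":0},{"fingers":0.6,"x":0,"y":0,"z":-0.18,"spin":0},{"fingers":0.6,"x":0,"y":0,"z":-0.18,"spin":0}])

```text
time_s: 9.57
tcp_pos: [0.5113, 0.0279, 0.2205]
eef_rot: [-179.6, 0.2, -92.7]
contact_force: [-0.4, 0.6, -0.5]
gripper_width: 0.0702
gripper_force: 0.0
```

```bash
python3 - <<'E'
from h import *
c,t=shot("wrist","pics/w6.png"); np.savez("w6.npz",pos=t[0],rot=t[1],**c); print(t)
hsv=cv2.cvtColor(c["pixels"],cv2.COLOR_RGB2HSV)
# grey tin top pixels near the caddy
m=((hsv[...,1]<50)&(hsv[...,0]<60)&(hsv[...,2]>40)).astype(np.uint8); m[:120]=0;m[228:]=0;m[:,:200]=0;m[:,310:]=0
for k in cv2.findContours(m,0,2)[0]:
    if cv2.contourArea(k)>150: print(cv2.contourArea(k),cv2.boundingRect(k),cv2.minAreaRect(k))
E
```

```text
(array([0.51134531, 0.02787572, 0.22045157]), array([-1.79568939e+02,  1.60170824e-01, -9.27219294e+01]))
2627.5 (232, 160, 48, 68) ((255.5, 193.5), (67.0, 47.0), 90.0)
```

Call:
drive_tool(rows=[{"fingers":0.7,"x":0.05,"y":0.008,"z":0,"spin":-0.06},{"fingers":0.7,"x":0.1,"y":0.016,"z":0,"spin":-0.12},{"fingers":0.7,"x":0.16,"y":0.026,"z":0,"spin":-0.2},{"fingers":0.7,"x":0.22,"y":0.036,"z":0,"spin":-0.28},{"fingers":0.7,"x":0.28,"y":0.045,"z":0.02,"spin":-0.36},{"fingers":0.7,"x":0.32,"y":0.051,"z":0.05,"spin":-0.4},{"fingers":0.7,"x":0.3294,"y":0.0526,"z":0.07,"spin":-0.4},{"fingers":0.7,"x":0.3294,"y":0.0526,"z":0.09,"spin":-0.4},{"fingers":0.7,"x":0.3294,"y":0.0526,"z":0.09,"spin":-0.4}])

```text
time_s: 10.75
tcp_pos: [0.4385, -0.2988, 0.1234]
eef_rot: [179.7, 0.2, -69.9]
contact_force: [-0.1, 0.1, 0.0]
gripper_width: 0.0747
gripper_force: 0.0
```

```bash
python3 - <<'E'
from h import *
c,t=shot("wrist"); np.savez("w7.npz",pos=t[0],rot=t[1],**c); print(t)
g=cv2.cvtColor(c["pixels"],cv2.COLOR_RGB2GRAY)
for p2 in(30,22):
  k=cv2.HoughCircles(cv2.medianBlur(g,3)[120:240,180:330],cv2.HOUGH_GRADIENT,1,8,param1=80,param2=p2,minRadius=10,maxRadius=50)
  if k is not None:
    for x,y,rr in k[0][:5]: print(x+180,y+120,rr,onplane(c,[[x+180,y+120]],.106,t))
    break
E
```

```text
(array([ 0.43846506, -0.29881879,  0.12337442]), array([179.74234749,   0.2070508 , -69.88911902]))
247.5 222.5 23.1 [[ 0.44119298 -0.29936162]]
239.5 220.5 28.6 [[ 0.44698408 -0.29883636]]
```

Call:
drive_tool(newtons=20, rows=[{"fingers":0.7,"x":0.001,"y":-0.001,"z":0.03,"spin":0},{"fingers":0.7,"x":0.001,"y":-0.001,"z":0.06,"spin":0},{"fingers":0.7,"x":0.001,"y":-0.001,"z":0.08,"spin":0},{"fingers":0.7,"x":0.001,"y":-0.001,"z":0.093,"spin":0},{"fingers":0.7,"x":0.001,"y":-0.001,"z":0.093,"spin":0},{"fingers":0.1,"x":0.001,"y":-0.001,"z":0.093,"spin":0},{"fingers":0.1,"x":0.001,"y":-0.001,"z":0.093,"spin":0},{"fingers":0.1,"x":0.001,"y":-0.001,"z":0.093,"spin":0},{"fingers":0.1,"x":0.001,"y":-0.001,"z":0.093,"spin":0}])

```text
time_s: 11.92
tcp_pos: [0.4425, -0.3, 0.0339]
eef_rot: [-179.9, -0.0, -69.8]
contact_force: [0.0, 1.8, 6.1]
gripper_width: 0.054
gripper_force: 19.9
```

Call:
drive_tool(rows=[{"fingers":0.4,"x":0,"y":0,"z":0,"spin":0},{"fingers":0.4,"x":0,"y":0,"z":-0.007,"spin":0},{"fingers":0.4,"x":0,"y":0,"z":-0.007,"spin":0},{"fingers":0.1,"x":0,"y":0,"z":-0.007,"spin":0},{"fingers":0.1,"x":0,"y":0,"z":-0.007,"spin":0},{"fingers":0.1,"x":0,"y":0,"z":-0.007,"spin":0},{"fingers":0.1,"x":0,"y":0,"z":-0.007,"spin":0}])

```text
time_s: 12.8
tcp_pos: [0.442, -0.2999, 0.0402]
eef_rot: [180.0, -0.0, -69.8]
contact_force: [0.3, 0.7, 0.8]
gripper_width: 0.0538
gripper_force: 19.9
```

Call:
drive_tool(rows=[{"fingers":0.1,"x":0,"y":0,"z":-0.03,"spin":0},{"fingers":0.1,"x":-0.01,"y":-0.007,"z":-0.07,"spin":0.04},{"fingers":0.1,"x":-0.05,"y":-0.033,"z":-0.08,"spin":0.13},{"fingers":0.1,"x":-0.09,"y":-0.06,"z":-0.08,"spin":0.22},{"fingers":0.1,"x":-0.13,"y":-0.087,"z":-0.08,"spin":0.31},{"fingers":0.1,"x":-0.17,"y":-0.113,"z":-0.08,"spin":0.38},{"fingers":0.1,"x":-0.2,"y":-0.133,"z":-0.08,"spin":0.401},{"fingers":0.1,"x":-0.2302,"y":-0.1532,"z":-0.08,"spin":0.401},{"fingers":0.1,"x":-0.2302,"y":-0.1532,"z":-0.08,"spin":0.401},{"fingers":0.1,"x":-0.2302,"y":-0.1532,"z":-0.08,"spin":0.401}])

```text
time_s: 14.05
tcp_pos: [0.5058, -0.031, 0.1197]
eef_rot: [179.9, -0.0, -92.8]
contact_force: [-0.4, 0.4, -2.2]
gripper_width: 0.0541
gripper_force: 19.9
```

```bash
python3 - <<'E'
from h import *
c,t=shot("wrist"); s,_=shot("side"); print(t)
a=c["pixels"][100:260,150:360]; b=s["pixels"][120:260,190:330]
f=lambda a,k:cv2.resize(a[:,:,::-1],None,fx=k,fy=k,interpolation=cv2.INTER_CUBIC)
x,y=f(a,1.8),f(b,2.8); h=max(len(x),len(y)); pad=lambda q:cv2.copyMakeBorder(q,0,h-len(q),0,0,0)
cv2.imwrite("pics/v8.png",np.hstack([pad(x),pad(y)])); np.savez("w8.npz",pos=t[0],rot=t[1],**c); np.savez("s8.npz",**s)
E
```

```text
(array([ 0.50581183, -0.03099829,  0.1197258 ]), array([ 1.79936545e+02, -1.24145170e-02, -9.27820053e+01]))
```

Call:
drive_tool(rows=[{"fingers":0.1,"x":0,"y":0,"z":0.025,"spin":0},{"fingers":0.1,"x":0,"y":0,"z":0.042,"spin":0},{"fingers":0.1,"x":0,"y":0,"z":0.052,"spin":0},{"fingers":0.1,"x":0,"y":0,"z":0.06,"spin":0},{"fingers":0.1,"x":0,"y":0,"z":0.067,"spin":0},{"fingers":0.1,"x":0,"y":0,"z":0.072,"spin":0},{"fingers":0.1,"x":0,"y":0,"z":0.072,"spin":0}])

```text
time_s: 15.02
tcp_pos: [0.5062, -0.031, 0.0479]
eef_rot: [180.0, -0.0, -92.8]
contact_force: [-0.1, 0.2, -1.9]
gripper_width: 0.0538
gripper_force: 19.9
```

Call:
drive_tool(rows=[{"fingers":0.1,"x":0,"y":0,"z":0.003,"spin":0},{"fingers":0.1,"x":0,"y":0,"z":0.003,"spin":0},{"fingers":0.5,"x":0,"y":0,"z":0.003,"spin":0},{"fingers":0.5,"x":0,"y":0,"z":0.003,"spin":0},{"fingers":0.5,"x":-0.001,"y":0,"z":-0.01,"spin":0},{"fingers":0.5,"x":-0.001,"y":0,"z":-0.022,"spin":0},{"fingers":0.5,"x":-0.001,"y":0,"z":-0.022,"spin":0},{"fingers":0.5,"x":-0.001,"y":0,"z":-0.022,"spin":0}])

```text
time_s: 16.02
tcp_pos: [0.5064, -0.0299, 0.0703]
eef_rot: [-180.0, 0.0, -92.8]
contact_force: [0.4, 0.2, -0.2]
gripper_width: 0.0659
gripper_force: 0.0
```

```bash
python3 - <<'E'
from h import *
c,t=shot("wrist"); s,_=shot("side"); print(t)
a=c["pixels"][120:260,150:360]; b=s["pixels"][120:250,200:320]
f=lambda a,k:cv2.resize(a[:,:,::-1],None,fx=k,fy=k,interpolation=cv2.INTER_CUBIC)
x,y=f(a,1.9),f(b,3.3); h=max(len(x),len(y)); pad=lambda q:cv2.copyMakeBorder(q,0,h-len(q),0,0,0)
cv2.imwrite("pics/v9.png",np.hstack([pad(x),pad(y)])[:,:800])
E
```

```text
(array([ 0.50639661, -0.02991904,  0.07034031]), array([-1.79975201e+02,  1.88973439e-02, -9.28166965e+01]))
```

View pics/v9.png

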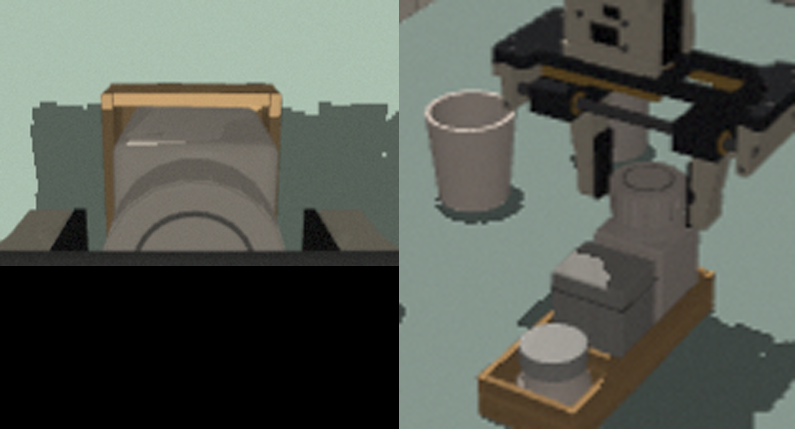

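The last view shows tin and bottle standing in the large compartment with the fingers astride the cap. Now I'll grip the cap.

Call:
drive_tool(newtons=45, rows=[{"fingers":0,"x":0,"y":0,"z":0.002,"spin":0},{"fingers":0,"x":0,"y":0,"z":0.002,"spin":0},{"fingers":0,"x":0,"y":0,"z":0.002,"spin":0},{"fingers":0,"x":0,"y":0,"z":0.002,"spin":0}])

```text
time_s: 16.62
tcp_pos: [0.5062, -0.03, 0.0679]
eef_rot: [180.0, -0.0, -92.8]
contact_force: [-0.5, 0.4, -1.4]
gripper_width: 0.049
gripper_force: 45.0
```

Call:
drive_tool(rows=[{"fingers":-0.2,"x":0,"y":0,"z":0.002,"spin":0},{"fingers":-0.2,"x":0,"y":0,"z":0.004,"spin":0},{"fingers":-0.2,"x":0,"y":0,"z":0.006,"spin":0},{"fingers":-0.2,"x":0,"y":0,"z":0.006,"spin":0},{"fingers":-0.2,"x":0,"y":0,"z":0.006,"spin":0}])

```text
time_s: 17.25
tcp_pos: [0.5068, -0.03, 0.0629]
eef_rot: [-179.9, -0.0, -92.8]
contact_force: [-2.5, 0.1, 8.5]
gripper_width: 0.0494
gripper_force: 45.0
```

Call:
drive_tool(rows=[{"fingers":-0.2,"x":0,"y":0,"z":0.002,"spin":0},{"fingers":-0.2,"x":0,"y":0,"z":0.003,"spin":0},{"fingers":-0.2,"x":0,"y":0,"z":0.003,"spin":0}])

```text
time_s: 17.62
tcp_pos: [0.5072, -0.03, 0.0616]
eef_rot: [-179.9, -0.0, -92.7]
contact_force: [-8.4, 0.8, 25.0]
gripper_width: 0.0495
gripper_force: 45.0
```

Call:
drive_tool(rows=[{"fingers":-0.2,"x":0,"y":0,"z":-0.001,"spin":0},{"fingers":-0.2,"x":0,"y":0,"z":-0.001,"spin":-0.08},{"fingers":-0.2,"x":0,"y":0,"z":-0.001,"spin":-0.16},{"fingers":-0.2,"x":0,"y":0,"z":-0.001,"spin":-0.24},{"fingers":-0.2,"x":0,"y":0,"z":-0.001,"spin":-0.32},{"fingers":-0.2,"x":0,"y":0,"z":-0.001,"spin":-0.4},{"fingers":-0.2,"x":0,"y":0,"z":-0.001,"spin":-0.48},{"fingers":-0.2,"x":0,"y":0,"z":-0.001,"spin":-0.56},{"fingers":-0.2,"x":0,"y":0,"z":-0.001,"spin":-0.56}])

```text
time_s: 18.75
tcp_pos: [0.5083, -0.0297, 0.0617]
eef_rot: [-179.8, -0.1, -60.6]
contact_force: [-1.4, 0.8, 9.8]
gripper_width: 0.0494
gripper_force: 45.0
```

```bash
python3 - <<'E'
from plant import sensors
s=sensors.get_state();print(s["moment"],s["contact_force"],s["tcp_pos"],s["joints"].round(1))
E
```

```text
[0.07212856 0.2661824  0.01051281] [-1.40617004  0.7769813   9.79589311] [ 0.50834992 -0.02966151  0.06168206] [ 18.8  13.4 -31.1   0.1 -45.3  10.5]
```

Call:
drive_tool(rows=[{"fingers":-0.2,"x":0,"y":0,"z":0.0007,"spin":-0.08},{"fingers":-0.2,"x":0,"y":0,"z":0.0007,"spin":-0.16},{"fingers":-0.2,"x":0,"y":0,"z":0.0007,"spin":-0.24},{"fingers":-0.2,"x":0,"y":0,"z":0.0007,"spin":-0.32},{"fingers":-0.2,"x":0,"y":0,"z":0.0007,"spin":-0.4},{"fingers":-0.2,"x":0,"y":0,"z":0.0007,"spin":-0.48},{"fingers":-0.2,"x":0,"y":0,"z":0.0007,"spin":-0.55},{"fingers":-0.2,"x":0,"y":0,"z":0.0007,"spin":-0.58},{"fingers":-0.2,"x":0,"y":0,"z":0.0007,"spin":-0.58}])

```text
time_s: 19.88
tcp_pos: [0.5085, -0.0297, 0.0616]
eef_rot: [-179.9, -0.2, -27.4]
contact_force: [-2.7, 1.6, 16.4]
gripper_width: 0.0492
gripper_force: 45.0
```

```bash
python3 - <<'E'
from plant import sensors
s=sensors.get_state();print(s["moment"],s["contact_force"],s["tcp_pos"],s["joints"].round(1))
E
```

```text
[ 0.19685761  1.1686251  -0.00212944] [-2.69324315  1.55571389 16.38951814] [ 0.50848602 -0.02965857  0.06156497] [ 18.8  13.4 -31.1   0.1 -45.2  43.7]
```

Call:
drive_tool(rows=[{"fingers":-0.2,"x":0,"y":0,"z":-0.003,"spin":0},{"fingers":-0.2,"x":0,"y":0,"z":-0.006,"spin":0},{"fingers":-0.2,"x":0,"y":0,"z":-0.009,"spin":0},{"fingers":-0.2,"x":0,"y":0,"z":-0.012,"spin":0},{"fingers":-0.2,"x":0,"y":0,"z":-0.012,"spin":0},{"fingers":-0.2,"x":0,"y":0,"z":-0.012,"spin":0}])

```text
time_s: 20.62
tcp_pos: [0.506, -0.03, 0.0711]
eef_rot: [180.0, 0.0, -27.5]
contact_force: [0.6, 0.0, -0.7]
gripper_width: 0.0491
gripper_force: 45.0
```

```bash
python3 - <<'E'
from h import *
from plant import sensors,cams
f=[]
for i in range(6):
    s=sensors.get_state(); f.append(s["contact_force"]); c=cams.capture("side")
print(np.mean(f,0),s["moment"],s["tcp_pos"]); np.savez("s10.npz",**c)
E
```

```text
[-0.03092256 -0.18070973 -0.55332263] [-0.05427524  0.18517242  0.00232575] [ 0.50632588 -0.02997178  0.07130077]
```

Call:
drive_tool(rows=[{"fingers":-0.2,"x":0,"y":0,"z":-0.004,"spin":0},{"fingers":-0.2,"x":0,"y":0,"z":-0.008,"spin":0},{"fingers":-0.2,"x":0,"y":0,"z":-0.013,"spin":0},{"fingers":-0.2,"x":0,"y":0,"z":-0.018,"spin":0},{"fingers":-0.2,"x":0,"y":0,"z":-0.025,"spin":0},{"fingers":-0.2,"x":0,"y":0,"z":-0.034,"spin":0},{"fingers":-0.2,"x":0,"y":0,"z":-0.043,"spin":0},{"fingers":-0.2,"x":0,"y":0,"z":-0.052,"spin":0},{"fingers":-0.2,"x":0,"y":0,"z":-0.052,"spin":0},{"fingers":-0.2,"x":0,"y":0,"z":-0.052,"spin":0}])

```text
time_s: 22.18
tcp_pos: [0.5062, -0.03, 0.1233]
eef_rot: [180.0, 0.0, -27.5]
contact_force: [-0.1, -0.5, -0.1]
gripper_width: 0.0495
gripper_force: 45.0
```

```bash
python3 - <<'E'
from h import *
from plant import sensors,cams
f=[]
for i in range(6):
    s=sensors.get_state(); f.append(s["contact_force"]); c=cams.capture("side")
print(np.mean(f,0),s["moment"],s["tcp_pos"],s["gripper_width"],s["eef_rot"]); 
a=dict(np.load("s10.npz"))["pixels"].astype(int)
K=c["intrinsics"]
def proj(P):
    Rm=R.from_euler("xyz",c["orientation"],degrees=True).as_matrix()
    p=(np.asarray(P)-c["eye"])@Rm; q=np.c_[p[:,0],-p[:,1]]/-p[:,2:]
    return q*(1+float(c["k1"])*(q**2).sum(1,keepdims=True))*np.diag(K)[:2]+K[:2,2]
p=proj([[.5063,-.03,z] for z in(.06,.077,.088,.102,.111,.13,.145,.17)]); print(p.round(1).tolist())
g=cv2.cvtColor(c["pixels"],cv2.COLOR_RGB2GRAY); g0=cv2.cvtColor(a.astype(np.uint8),cv2.COLOR_RGB2GRAY)
u=int(round(p[2,0])); print(u); 
for v in range(140,215,2): print(v,g0[v,u-24:u+25:4].tolist(),g[v,u-24:u+25:4].tolist())
E
```

```text
[-0.20134409 -0.2097739  -0.03327503] [-0.09441875  0.11448789 -0.00401557] [ 0.50625683 -0.02998251  0.12316601] 0.04900593076920471 [ 1.79976459e+02  2.64589848e-02 -2.74912733e+01]
[[275.6, 194.6], [275.7, 188.1], [275.8, 183.8], [275.9, 178.2], [275.9, 174.6], [276.1, 166.9], [276.2, 160.7], [276.4, 150.2]]
276
140 [48, 81, 80, 85, 85, 86, 88, 86, 87, 24, 16, 12, 27] [86, 34, 49, 16, 12, 16, 119, 142, 13, 11, 86, 130, 140]
142 [33, 69, 79, 88, 86, 86, 86, 53, 16, 15, 15, 20, 29] [84, 84, 21, 7, 13, 83, 141, 142, 16, 11, 84, 139, 141]
144 [30, 33, 81, 87, 88, 78, 23, 17, 16, 46, 55, 14, 14] [86, 76, 86, 58, 86, 84, 141, 141, 8, 14, 84, 144, 142]
146 [33, 34, 22, 81, 19, 13, 17, 31, 62, 41, 17, 15, 16] [64, 77, 82, 84, 46, 83, 98, 126, 18, 12, 86, 141, 141]
148 [36, 37, 13, 11, 15, 18, 62, 68, 26, 12, 28, 33, 11] [65, 75, 79, 85, 45, 83, 83, 72, 77, 15, 81, 141, 141]
150 [36, 28, 15, 11, 47, 62, 113, 145, 79, 20, 35, 56, 19] [103, 79, 78, 85, 42, 81, 82, 83, 70, 22, 84, 143, 142]
152 [34, 32, 23, 63, 63, 80, 144, 144, 55, 36, 36, 46, 17] [104, 74, 77, 85, 36, 82, 82, 81, 83, 32, 84
[... 2970 characters left out ...]
7, 63, 62, 81, 79, 79, 56, 142, 141]
204 [73, 69, 63, 66, 66, 67, 61, 83, 84, 83, 61, 67, 67] [71, 68, 65, 66, 64, 65, 60, 84, 83, 80, 58, 141, 66]
206 [71, 73, 71, 66, 67, 64, 59, 82, 83, 79, 58, 66, 67] [69, 69, 71, 65, 62, 63, 57, 84, 79, 80, 58, 66, 66]
208 [71, 71, 71, 72, 67, 65, 66, 83, 81, 59, 60, 69, 68] [69, 68, 68, 71, 66, 64, 65, 80, 81, 61, 58, 65, 65]
210 [69, 59, 70, 69, 66, 58, 65, 83, 78, 57, 60, 145, 67] [69, 60, 67, 68, 65, 57, 64, 82, 79, 61, 63, 65, 68]
212 [70, 70, 57, 71, 64, 66, 69, 83, 59, 63, 64, 68, 143] [67, 70, 53, 68, 63, 64, 65, 81, 56, 57, 61, 66, 141]
214 [72, 71, 71, 72, 49, 65, 69, 78, 60, 62, 61, 68, 66] [71, 70, 66, 68, 51, 63, 64, 77, 58, 63, 61, 66, 68]
```

The gap at row 172 shows only background between cap and bottle, and the force is about 0, so the cap is off. I'll check its centring over the neck numerically.

```bash
python3 - <<'E'
from h import *
from plant import cams
c=cams.capture("side"); p=c["pixels"].astype(int)
# bluish-green tabletop vs things: saturation-like difference G-R
d=p[...,1]-p[...,0]
for v in range(146,192,2): print(v,''.join('.' if x>12 else (hex(min(15,g//16))[2:]) for x,g in zip(d[v,240:310],p[v,240:310,1])))
w=cams.capture("wrist"); q=w["pixels"].astype(int)
d=q[...,1]-q[...,0]
for v in range(150,256,4): print(v,''.join('.' if x>12 else (hex(min(15,g//16))[2:]) for x,g in zip(d[v,180:330:2],q[v,180:330:2,1])))
E
```

```text
146 ....7545545545444444555555542455555566678..000001245556...............
148 .......755443445444445555554244455545554444542001355557...............
150 ..........8.6445544445555554245555555555554345431355557...............
152 ............6455444444555554235555555555444345541355557...............
154 ............6445544444555553145543444443455555441355557...............
156 ............645554444455553024555555555555555554135556................
158 ............7455544444455542245555555555555575541467..................
160 ............745554544445555424555555555555555556......................
162 ............745554544455555424555555555555555567......................
164 .............455555444455554245555555555555557........................
166 ..............455555554454433555555445788.............................
168 ............4444445555555555544444445.................................
170 .............4445..444444444444445....................................
172 ......................................................................
174 ......................88888......877788.......
[... 2084 characters left out ...]
4444555556667777767777777777777666555556666655.....6565..6.6
226 5555555555555555555556667777777777777777777777777666555566666....5665666666
230 5555555555552225556667777777777777777776777777777776766555222.8875555555556
234 555555555651011556677766776777755444434455667777777777666501104555555555556
238 555555555400003667777777767534466777767766543567667777777641111455555555555
242 555555555001116677777777634677777777777777777644577676777762111045556555555
246 555555551011136777677764467767677777777667776777445776777765100114555555555
250 555555510000267777776546777777667677777777777677774477777776411101555555555
254 323332333233333333233233233333333333233322323323323233233333333333222323333
```

```bash
python3 -c "
from plant import r
print(r.close_job())"
```

```text
the job is handed in; nothing more can be done
None
```

The job is handed in: the tin and bottle stand packed in the large compartment. The cap came off after a pressed 65° anticlockwise turn and is held level about 5 cm above the open neck; I saw no sign that anything else on the shelf had moved, and no verdict was returned.

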